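Tare the jeweller's balance

TASK

Tare the empty dish that stands on the jeweller's balance: with the fingertips, gently push the balance's hinged draught cover fully shut first, and then press the tare key, the one long key in the row of four, lightly right down and let it come up again. Keep off the other three keys, the pan and the dish, leave everything else on the bench where it lies, and do not grip or lift anything.

Things in the scene. Friction and masses are not known exactly. Their poses are not given: they have to be found in the camera images.
- balance: Jeweller's electronic balance, white, fixed, 220 deep (x) by 180 mm wide (y). Origin: centre of its underside on the bench. -x is its front, towards the robot; +y its left seen from the robot. Front panel slopes up 10 degrees, from 34 mm high at x = -108 mm to 46 at x = -42: a row of four grey keys, a dark display behind them. The rear housing, 55 mm high, carries the draught shield and pan.
- cover (a joint): Angle (rad) of the draught shield's hinged cover: 0 = fully shut, level; grows upwards; starts at 0.7 to 1.2, stop at 1.35. Plate 137 (hinge line to free edge) by 138 by 5 mm, clear with 14 mm grey rim. Hinge along the rear, parallel to the balance's y; the free edge is the one nearer the robot. Friction hinge: stays where left, 1 to 2 N at the free edge moves it; push its outer face from above.
- cover_front (a point): Middle of the cover's front rim on its outer (top when shut) face, 130 mm from the hinge line, 7 mm from the free edge; moves with the cover. Its z is the outward normal of the outer face, its -x runs from hinge to free edge.
- cover_hinge (a point): Point on the cover's hinge line at mid-width, level with the shut cover's underside: x = +99, z = 92 mm in the balance's frame. The outer face lies 5 mm outside the hinge line's plane.
- tare (a joint): Travel (m) of the tare key: 0 = up, 0.003 = right down. Spring-loaded along the normal of the sloping panel: starts to move at about 1 N, right down at about 4 N, springs back by itself.
- tare_top (a point): Centre of the top face of the tare key, the only long key: 34 mm wide (balance y) by 15 mm, standing 6 mm above the panel, the third key from the balance's left (+y) seen from the robot. Its z axis is the outward normal of the 10 degree panel (leaning towards the front), its y runs along the row of keys.
- key1 (a joint): Travel (m) of the first small key, leave alone: 18 by 15 mm, same height as the tare key, centre 76 mm to +y of the tare key's along the row.
- key2 (a joint): Travel (m) of the second small key, leave alone: 18 by 15 mm, centre 42 mm to +y of the tare key's.
- key4 (a joint): Travel (m) of the last small key, leave alone: 18 by 15 mm, centre 44 mm to -y of the tare key's.
- pan: Round steel pan, 90 mm across, fixed, its top 63 mm above the bench. Origin: centre of its foot, 55 mm up. It stands inside the clear square draught shield: 134 by 134 mm, walls 3 mm, top rim 92 mm above the bench, centred at x = +30 mm in the balance's frame, open at the top while the cover is up.
- dish: Loose aluminium weighing dish on the pan, 60 mm across the rim, 14 mm high, 20 g. Origin: centre of its underside.
- weight: Loose brass check weight, 22 mm across, 42 mm high with a knob, standing near the balance. Origin: centre of its underside.
- watch: Loose wristwatch head without strap, 41 mm across, 11 mm high, near the balance. Origin: centre of its underside.
- loupe: Loose black eye loupe, 38 mm across the wide top, 30 mm high, near the balance. Origin: centre of its underside.
- pot: Loose glass pot with white lid, 36 mm across, 34 mm high, near the balance. Origin: centre of its underside.
- tweezers: Loose steel tweezers, 125 mm long, 7 mm high, lying across in front of the balance. Origin: mid-length, on the bench; x runs to the points.
- driver: Loose small screwdriver, 110 mm long, lying at the left of the bench. Origin: under the tool.
- bangle: Loose steel bangle, 66 mm across, 8 mm high, lying at the right of the bench. Origin: centre of its underside.

How it is judged:
By the outcome, as a careful person would: the job done as asked, in the order asked, and still so for the second after the job is handed in, with the robot touching nothing.
It also fails if it takes over 45 s, if anything falls off the work surface, if the arm or the gripper's body presses on something with over 40 N, if the wrist force passes 120 N, or if a joint passes its speed limit or range.

ROBOT

A 6-joint arm with a two-finger parallel gripper is mounted at the origin on the work surface. World frame = base frame: x ahead of the robot, y to its left, z up, the work surface at z = 0. Lengths are in m, angles in rad, forces in N, time in s.
With the tool pointing down it reaches from about 0.35 to 0.775 m from the base axis. Payload 5.5 kg.
Tool frame: the origin (TCP) lies on the centre line of the jaws, within the pads' length; the fingertips stand 11 mm ahead of it and the grasp point (between the pads) lies 8 mm behind it; z points along the fingers, y is the line along which they close (so a half turn about z gives the same grasp; the last joint's range is limited). The gripper opens to 85 mm and grips with 20 to 120 N. Pads are 22 mm wide; open, the fingers measure 114 mm over their backs; the gripper's body (76 mm by 85 mm) begins 54 mm behind the grasp point. The pads swing forward as they close: fully open they stand 13 mm farther back than shut.
Start: joints at [-1.42, 0.313, 0.046, 1.304, 0, 1.431], TCP at [0.165, -0.551, 0.242] pointing down, gripper open.
Joint ranges: [-2.76, 2.76], [-0.86, 1.69], [-1.03, 1.26], [-2.2, 2.34], [-1.47, 1.5], [-3.14, 3.14]. Speed limits (rad/s): [2.57, 2.57, 3.14, 3.14, 3.14, 3.14].

INTERFACE

Orientations are given as a unit quaternion [w, x, y, z].
In Python, from workcell import env, viewer, order, models gives the robot as it stands.
- The arm moves only by the tool drive_tool, never from a script. Its argument "series" is a list that holds one entry, the list of rows, each a list of 6 numbers: the shift along the tool's x, y, z each as a share of 120 mm, from -1 to 1, then the turn, a rotation vector about the tool's x, y, z each as a share of 180 degrees, from -1 to 1. A call has 1 to 20 rows; each row shifts and turns the commanded pose from where the row before left it, along the tool's axes as they then stand; what a row does not reach is not made up. A row lasts 1/8 s, in which the tool goes at most 62.5 mm and 10.7 degrees, less where a joint would pass 70% of its speed; a pose out of reach is approached as far as the arm can. A call with a number of a shift or a turn outside -1 to 1 is refused whole. A call with a gripper value outside its range is refused whole. "jaw" is the opening, from -1 (shut) to 1 (fully open), set as the call begins (left out, the last holds). The fingers move at their own pace and stop on an object; "grip_force" is the grip in N (left out, the last holds). Time passes only in rows, so rows that do not move let the fingers close. It gives the time, the measured TCP pose, the force, the opening and the grip force at its end, in the units of the state.
- env.get_state(): the state, without advancing time (a new reading comes with each control period).
- viewer.read_camera(name): name is "scene" or "top"; returns the picture (384x512x3 uint8, red, green, blue); there is no depth.
- viewer.camera_info(name): a dict with "intrinsics" (3x3 intrinsics, pixels), "R" (3x3) and "t" (3): a world point X has camera coordinates R X + t. Camera axes: x right, y down, z forward; pixel columns grow to the right and rows downward; lengths in m; the calibration is good to about 2 mm. A picture is of the moment at which its call begins. camera_info takes no time and is no camera call.
- order.hand_in(): hands the job in; it is judged then, once.
Trained networks look in the newest picture that a camera, given by its name, has taken for a name from the list of things; names that differ only in an ending like _2 or _b are one class to them, and where a whole thing is asked for, a point or a joint stands for the part that bears it (a point fixed in the world has none). Each returns a list of dicts, best first, with "score" (0 to 1); they miss things now and then, are a little off and sometimes report something else, mostly with a low value. They report only what shows in the picture. A call takes as long as a camera call.
- models.silhouettes(label, camera): "region" (384x512 bool, what is visible of it) and "location" ([column, row] in pixels, amid what is visible of it).
The state is a dict: "clock": time; "joint_pos": joint angles; "qvel": joint speeds; "tau": joint torques, N m; "tcp_pos": TCP position; "orientation": TCP orientation; "wrist_force": force on the tool from outside, world axes, zero at the start; "ft_torque": the same for the moment, N m; "finger_gap": finger opening in m; "grip_force": force on a finger pad.
Only numpy, scipy, OpenCV 4.12 (cv2) and the standard library are available. Lean on these libraries where they do the work, as an engineer would, in place of code of your own. Each camera call takes 0.05 s, during which the arm holds its last target. There are 200 camera calls.

## Working session

There is one attempt and no reset: what is moved stays moved. The work goes in short steps, Python scripts to look and compute and a tool call to move; the robot and the scene stay as the last step left them, time stands still between calls to the robot, and variables do not carry over. Pictures are saved under pics/ and viewed, at most 10 in all, crops included, and the job is handed in when it is done.

Besides the shell and the picture viewer there is one more tool, called after "Request:" by a JSON object that holds its "name" and its "arguments". drive_tool: Moves the arm, as the interface text tells. Its arguments: {"type":"object","properties":{"series":{"type":"array"},"jaw":{"type":"number"},"grip_force":{"type":"number"}},"required":["series"]}

```bash
mkdir -p pics; cat > h.py <<'E'
import numpy as np,cv2
from workcell import env,viewer,order,models
def shot(c,f):
    im=viewer.read_camera(c); cv2.imwrite('pics/'+f,im[:,:,::-1]); return im
def proj(c,X):
    i=viewer.camera_info(c); p=np.array(i['R'])@np.array(X).T+np.array(i['t'])[:,None]; q=np.array(i['intrinsics'])@p
    return (q[:2]/q[2]).T
def onz(c,uv,z):
    i=viewer.camera_info(c);R=np.array(i['R']);t=np.array(i['t']);d=R.T@np.linalg.solve(np.array(i['intrinsics']),[uv[0],uv[1],1]);o=-R.T@t
    return o+d*(z-o[2])/d[2]
E
python3 - <<'E'
from h import *
for c in ('scene','top'):
    a=shot(c,c+'0.png'); i=viewer.camera_info(c); print(c,-np.array(i['R']).T@i['t'])
    for n in ('balance','cover','tare','key1','key2','key4','pan'):
        print(n,[(round(r['score'],2),np.round(r['location']),int(r['region'].sum())) for r in models.silhouettes(n,c)[:4]])
a=np.hstack([cv2.imread('pics/scene0.png'),cv2.imread('pics/top0.png')])
E
```

```text
scene [ 1.07162909 -0.74014091  0.81869304]
balance [(0.65, array([278., 186.]), 3394), (0.22, array([240., 213.]), 93)]
cover [(0.59, array([289., 163.]), 1132), (0.23, array([238., 214.]), 98)]
tare []
key1 []
key2 []
key4 []
pan []
top [ 0.32640115 -0.02358043  1.24114737]
balance [(0.7, array([227., 185.]), 3959)]
cover [(0.75, array([221., 164.]), 1247), (0.24, array([402., 238.]), 50)]
tare []
key1 []
key2 []
key4 []
pan [(0.48, array([222., 184.]), 239)]
```

View pics/scene0.png

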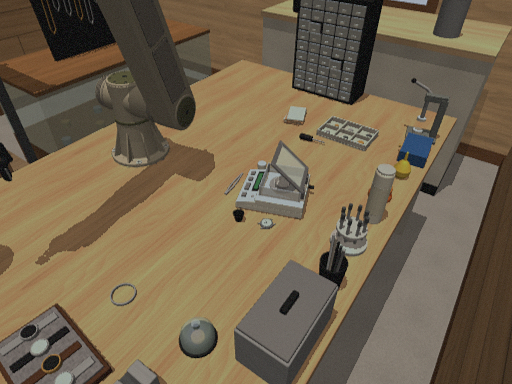

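View pics/top0.png

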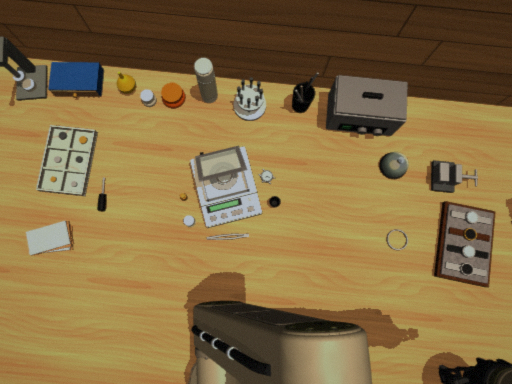

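```bash
python3 - <<'E'
from h import *
a=cv2.imread('pics/top0.png')[140:232,184:268];b=cv2.imread('pics/scene0.png')[138:220,232:316]
r=lambda x:cv2.resize(x,(400,int(x.shape[0]*400/x.shape[1])),interpolation=cv2.INTER_CUBIC)
A,B=r(a),r(b);B=cv2.copyMakeBorder(B,0,A.shape[0]-B.shape[0],0,0,0)
for i in (A,B):
    for k in range(0,84,10):
        cv2.putText(i,str(k),(int(k*4.762),10),0,.35,(0,0,255));cv2.putText(i,str(k),(0,int(k*4.762)),0,.35,(0,0,255))
cv2.imwrite('pics/z.png',np.hstack([A,B]))
from scipy.optimize import least_squares
E
```

```text
(no output)
```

View pics/z.png

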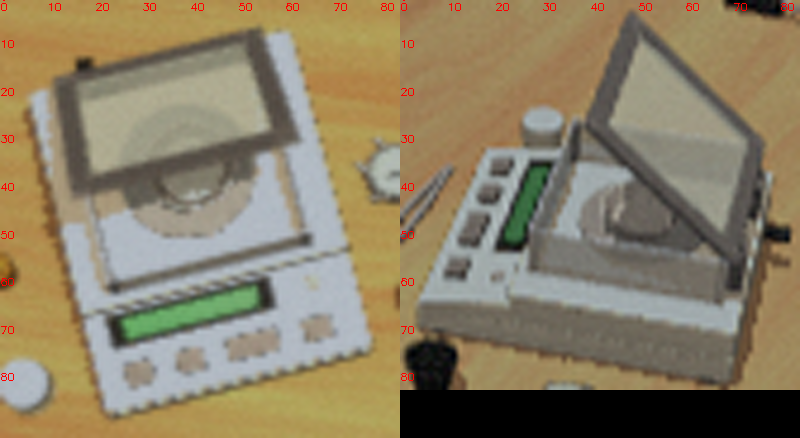

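```bash
cat > fit.py <<'E'
from h import *
from scipy.optimize import least_squares
S=400/84
def model(p):
    x,y,yaw,th,kx,ty=p
    c,s=np.cos(yaw),np.sin(yaw)
    W=lambda P:np.c_[c*P[:,0]-s*P[:,1]+x,s*P[:,0]+c*P[:,1]+y,P[:,2]]
    nz=np.array([-np.sin(np.radians(10)),0,np.cos(np.radians(10))])
    panel=lambda yy:np.array([kx,yy,.034+(kx+.108)*np.tan(np.radians(10))])+.006*nz
    keys=np.array([panel(ty+d) for d in(.076,.042,0,-.044)])
    hy=.069
    cov=lambda r,h,yy:np.array([.099-r*np.cos(th)-h*np.sin(th),yy,.092+r*np.sin(th)-h*np.cos(th)*-1])
    cv=np.array([cov(.137,.0025,hy),cov(.137,.0025,-hy),cov(0,.0025,hy),cov(0,.0025,-hy)])
    b=np.array([[-.11,.09,0],[-.11,-.09,0],[.11,-.09,.055],[.11,.09,.055],[.11,-.09,0]])
    return W(np.vstack([keys,cv,b])),W
idx={'top':list(range(12)),'scene':list(range(8))+[9,12]}
obs={'top':np.array([(140,373),(190,361),(252,345),(318,328),(78,195),(298,138),(55,80),(262,28),(107,417),(372,350),(287,33),(32,95)]),
'scene':np.array([(102,165),(89,193),(74,229),(57,267),(232,12),(190,125),(363,145),(337,280),(18,318),(333,383)])}
off={'top':(184,140),'scene':(232,138)}
def res(p,w=True):
    P,_=model(p);return np.vstack([proj(c,P[idx[c]])-(obs[c]/S-.5+off[c]) for c in idx])
E
python3 - <<'E'
from fit import *
f=least_squares(lambda p:res(p).ravel(),[.62,.1,.2,.9,-.09,-.016],x_scale=[.1,.1,.1,.1,.01,.01],loss='soft_l1')
print(f.x.round(4));print(np.c_[np.round(f.fun.reshape(-1,2),1)].tolist())
P,W=model(f.x);print(P[:6].round(4));print(env.get_state()['clock'])
p=f.x.copy();p[3]=0;print(model(p)[0][4:8].round(4))
np.save('p.npy',f.x)
for n in('weight','watch','loupe','pot','dish'):
    r=models.silhouettes(n,'top')[:1]; print(n,[(q['score'],onz('top',q['location'],.03).round(3)) for q in r])
E
```

```text
[ 0.5889  0.0744  0.3587  0.7464 -0.0912 -0.0144]
[[0.1, 0.1], [0.3, -0.1], [0.4, -0.1], [0.3, 0.1], [-1.3, 0.0], [0.7, 0.1], [-0.1, 0.2], [0.2, 0.5], [0.8, 0.2], [-0.2, 0.5], [0.7, -1.9], [-1.1, -1.5], [-0.0, -0.3], [0.2, -0.5], [0.1, -0.7], [0.1, -0.5], [0.0, -0.5], [-0.5, -0.3], [0.3, -0.5], [-0.7, -3.2], [0.6, 3.7], [0.4, 2.3]]
[[ 0.4809  0.0996  0.0429]
 [ 0.4928  0.0678  0.0429]
 [ 0.5076  0.0285  0.0429]
 [ 0.523  -0.0127  0.0429]
 [ 0.5616  0.1378  0.1869]
 [ 0.6101  0.0086  0.1869]]
0.8
[[ 0.5291  0.1256  0.0945]
 [ 0.5776 -0.0036  0.0945]
 [ 0.6574  0.1737  0.0945]
 [ 0.7058  0.0445  0.0945]]
weight [(0.43, array([0.543, 0.2  , 0.03 ]))]
watch [(0.72, array([0.656, 0.107, 0.03 ]))]
loupe [(0.6, array([ 0.558, -0.084,  0.03 ]))]
pot [(0.49, array([0.459, 0.166, 0.03 ]))]
dish [(0.42, array([0.607, 0.066, 0.03 ]))]
```

```bash
cat >> h.py <<'E'
from scipy.spatial.transform import Rotation as Ro
def rot(q): return Ro.from_quat(np.r_[q[1:],q[0]])
def tgt(yaw,tilt=0,flip=0): # tool z down, x along balance +-x, tilt about balance y
    R=Ro.from_euler('z',yaw)*Ro.from_euler('y',tilt)*Ro.from_euler('x',np.pi)
    return R*Ro.from_euler('z',np.pi) if flip else R
def show(pos,R):
    s=env.get_state();r=rot(s['orientation']);
    print('t',round(s['clock'],2),'p',np.round(s['tcp_pos'],4),'q',s['joint_pos'].round(2) if hasattr(s['joint_pos'],'round') else s['joint_pos'],'F',np.round(s['wrist_force'],2),'gap',s['finger_gap'])
    print('turn/180',((r.inv()*R).as_rotvec()/np.pi).round(4),'shift now/120',(r.inv().apply(pos-s['tcp_pos'])/.12).round(4),'shift in target axes',(R.inv().apply(pos-s['tcp_pos'])/.12).round(4))
E
python3 - <<'E'
from h import *
for f in(0,1): show(np.array([.6076,.0814,.225]),tgt(.3587,0,f))
E
```

```text
t 1.05 p [ 0.1649 -0.5509  0.2424] q [-1.42  0.31  0.05  1.3   0.    1.43] F [-0.41 -0.32 -0.14] gap 0.0852479764198308
turn/180 [ 0.0001  0.     -0.0216] shift now/120 [ 5.0453 -3.9903  0.144 ] shift in target axes [ 5.3045 -3.6388  0.1447]
t 1.05 p [ 0.1649 -0.5509  0.2424] q [-1.42  0.31  0.05  1.3   0.    1.43] F [-0.41 -0.32 -0.14] gap 0.0852479764198308
turn/180 [ 0.000e+00 -1.000e-04  9.784e-01] shift now/120 [ 5.0453 -3.9903  0.144 ] shift in target axes [-5.3045  3.6388  0.1447]
```

Request:
{"name": "drive_tool", "arguments": {"series": [[[0,0,0,0,0,-0.0216],[0.3315,-0.2274,0,0,0,0],[0.3315,-0.2274,0,0,0,0],[0.3315,-0.2274,0,0,0,0],[0.3315,-0.2274,0,0,0,0],[0.3315,-0.2274,0,0,0,0],[0.3315,-0.2274,0,0,0,0],[0.3315,-0.2274,0,0,0,0],[0.3315,-0.2274,0,0,0,0],[0.3315,-0.2274,0,0,0,0],[0.3315,-0.2274,0,0,0,0],[0.3315,-0.2274,0,0,0,0],[0.3315,-0.2274,0,0,0,0],[0.3315,-0.2274,0,0,0,0],[0.3315,-0.2274,0,0,0,0],[0.3315,-0.2274,0,0,0,0],[0.3315,-0.2274,0,0,0,0],[0,0,0,0,0,0],[0,0,0,0,0,0]]], "jaw": -1, "grip_force": 20}}

```text
clock: 3.42
tcp_pos: [0.6071, 0.0812, 0.2419]
orientation: [0.0, 0.984, 0.179, -0.001]
wrist_force: [-0.1, -0.2, -0.5]
finger_gap: -0.0002
grip_force: 0.0
```

```bash
python3 - <<'E'
from h import *
show(np.array([.6076,.0814,.205]),tgt(.3587,0,0))
a=shot('top','t1.png')[140:232,184:268];b=shot('scene','s1.png')[110:220,232:316]
A,B=[cv2.resize(x,None,fx=4.76,fy=4.76,interpolation=cv2.INTER_CUBIC) for x in(a,b)]
A=cv2.copyMakeBorder(A,0,len(B)-len(A),0,0,0)
cv2.imwrite('pics/z1.png',np.hstack([A,B])[:,:,::-1])
print(env.get_state()['wrist_force'])
E
```

```text
t 3.42 p [0.6071 0.0812 0.2419] q [ 0.    0.39  0.15  1.34 -0.    2.78] F [-0.13 -0.23 -0.47] gap -0.00016646608825686063
turn/180 [0.     0.0004 0.0001] shift now/120 [ 4.400e-03 -1.000e-04  3.079e-01] shift in target axes [ 4.100e-03 -1.000e-04  3.079e-01]
[0.13971    0.42487502 0.31431209]
```

View pics/z1.png

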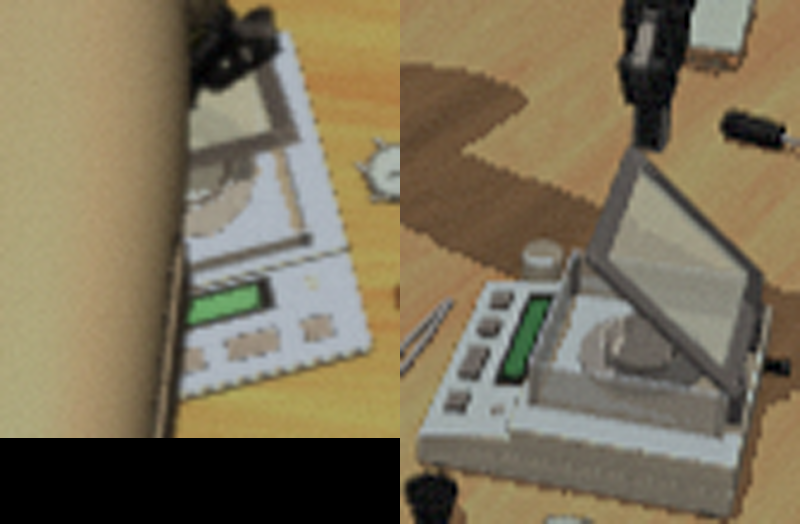

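Request:
{"name": "drive_tool", "arguments": {"series": [[[0,0,0.1,0,0,0],[0,0,0.1,0,0,0],[0,0,0.1,0,0,0],[0,0,0.05,0,0,0],[0,0,0.05,0,0,0],[-0.035,0,0.04,0,0,0],[-0.035,0,0.04,0,0,0],[-0.035,0,0.04,0,0,0]]]}}

```text
clock: 4.53
tcp_pos: [0.5958, 0.0769, 0.1799]
orientation: [0.0, 0.984, 0.178, 0.0]
wrist_force: [1.3, -0.1, 0.8]
finger_gap: -0.0001
grip_force: 0.3
```

Request:
{"name": "drive_tool", "arguments": {"series": [[[-0.029,0,0.045,0,0,0],[-0.029,0,0.045,0,0,0],[-0.029,0,0.045,0,0,0],[-0.021,0,0.049,0,0,0],[-0.021,0,0.049,0,0,0],[-0.021,0,0.049,0,0,0]]]}}

```text
clock: 5.28
tcp_pos: [0.5788, 0.0705, 0.1456]
orientation: [0.0, 0.984, 0.178, -0.0]
wrist_force: [0.3, 0.8, -0.4]
finger_gap: 0.0004
grip_force: 0.3
```

```bash
python3 - <<'E'
from h import *
show(np.array([.5889-.9363*.018,.0744-.3511*.018,.108]),tgt(.3587,0,0))
b=shot('scene','s2.png')[110:220,232:316]
cv2.imwrite('pics/z2.png',cv2.resize(b,None,fx=5,fy=5,interpolation=cv2.INTER_CUBIC)[:,:,::-1])
E
```

```text
t 5.28 p [0.5788 0.0705 0.1456] q [-0.02  0.37 -0.11  1.09 -0.    2.77] F [ 0.27  0.85 -0.35] gap 0.0004092778087215766
turn/180 [ 0.  0. -0.] shift now/120 [-0.0597 -0.0005  0.3131] shift in target axes [-0.0598 -0.0005  0.3131]
```

View pics/z2.png

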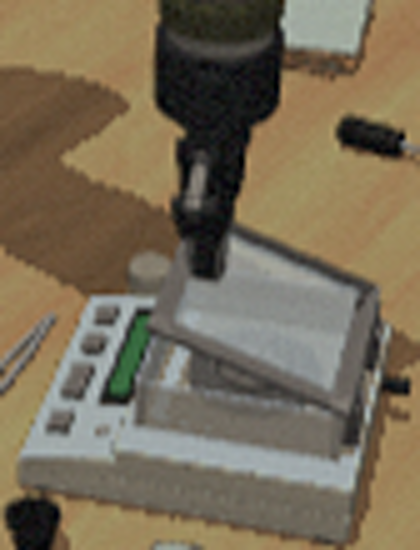

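The cover is about 0.3 rad open and following the fingertip (208,270), just inside the front rim.

Request:
{"name": "drive_tool", "arguments": {"series": [[[-0.014,0,0.052,0,0,0],[-0.014,0,0.052,0,0,0],[-0.014,0,0.052,0,0,0],[-0.008,0,0.035,0,0,0],[-0.005,0,0.035,0,0,0],[-0.004,0,0.03,0,0,0],[0,0,0.02,0,0,0],[0,0,0.02,0,0,0]]]}}

```text
clock: 6.32
tcp_pos: [0.5722, 0.0681, 0.1104]
orientation: [0.0, 0.984, 0.178, -0.0]
wrist_force: [0.6, -0.1, 1.1]
finger_gap: 0.0003
grip_force: 0.3
```

Request:
{"name": "drive_tool", "arguments": {"series": [[[0,0,0.01,0,0,0],[0,0,0.01,0,0,0],[0,0,0,0,0,0]]]}}

```text
clock: 6.7
tcp_pos: [0.5724, 0.0681, 0.1081]
orientation: [0.0, 0.984, 0.178, 0.0]
wrist_force: [-0.4, -0.4, -0.4]
finger_gap: 0.0001
grip_force: 0.0
```

Request:
{"name": "drive_tool", "arguments": {"series": [[[0,0,0.01,0,0,0],[0,0,0,0,0,0]]]}}

```text
clock: 6.95
tcp_pos: [0.5725, 0.0681, 0.108]
orientation: [0.0, 0.984, 0.178, 0.0]
wrist_force: [-1.6, 0.6, 6.7]
finger_gap: -0.0
grip_force: 3.3
```

Request:
{"name": "drive_tool", "arguments": {"series": [[[0,0,-0.05,0,0,0],[0,0,-0.15,0,0,0],[0,0,-0.2,0,0,0],[0,0,0,0,0,0]]]}}

```text
clock: 7.45
tcp_pos: [0.5739, 0.0681, 0.1569]
orientation: [0.0, 0.984, 0.178, 0.002]
wrist_force: [0.5, 0.4, -1.0]
finger_gap: 0.0006
grip_force: 0.0
```

```bash
python3 - <<'E'
from h import *
p=np.load('p.npy');R=tgt(p[2],-np.radians(10));n=-R.apply([0,0,1]);print(n)
k=np.array([.5076,.0285,.0429])
for d in(.03,.0): show(k+n*(.011+d),R)
E
```

```text
[-0.16259716 -0.06095781  0.98480775]
t 7.45 p [0.5739 0.0681 0.1569] q [-0.02  0.35 -0.11  1.1  -0.    2.76] F [ 0.54  0.37 -1.02] gap 0.0005871518769174643
turn/180 [0.0005 0.0543 0.    ] shift now/120 [-0.6948  0.1141  0.6113] shift in target axes [-0.7885  0.1151  0.4842]
t 7.45 p [0.5739 0.0681 0.1569] q [-0.02  0.35 -0.11  1.1  -0.    2.76] F [ 0.54  0.37 -1.02] gap 0.0005871518769174643
turn/180 [0.0005 0.0543 0.    ] shift now/120 [-0.6524  0.1137  0.8576] shift in target axes [-0.7885  0.1151  0.7342]
```

Request:
{"name": "drive_tool", "arguments": {"series": [[[0,0,0,0,0.028,0],[0,0,0,0,0.0275,0],[-0.26,0.038,0,0,0,0],[-0.26,0.038,0,0,0,0],[-0.268,0.038,0,0,0,0],[0,0,0.2,0,0,0],[0,0,0.2,0,0,0],[0,0,0.084,0,0,0],[0,0,0,0,0,0],[0,0,0,0,0,0]]]}}

```text
clock: 8.7
tcp_pos: [0.4998, 0.0261, 0.0818]
orientation: [-0.015, 0.98, 0.178, 0.086]
wrist_force: [0.5, 0.1, -0.4]
finger_gap: 0.0003
grip_force: 0.0
```

```bash
python3 - <<'E'
from h import *
p=np.load('p.npy');R=tgt(p[2],-np.radians(10));n=-R.apply([0,0,1])
k=np.array([.5076,.0285,.0429])
show(k+n*.011,R); s=env.get_state()
print('tip px',proj('scene',np.array([s['tcp_pos']-n*.011,k])))
b=shot('scene','s3.png')[130:220,225:325]
cv2.imwrite('pics/z3.png',cv2.resize(b,None,fx=6,fy=6,interpolation=cv2.INTER_CUBIC)[:,:,::-1])
E
```

```text
t 8.7 p [0.4998 0.0261 0.0818] q [-0.16  0.17 -0.58  0.67  0.09  2.63] F [ 0.47  0.07 -0.45] gap 0.0002952886633575845
turn/180 [ 0.0001 -0.0001  0.0001] shift now/120 [0.0104 0.0041 0.2397] shift in target axes [0.0105 0.0042 0.2397]
tip px [[245.34278306 177.97124139]
 [247.13677609 184.91631205]]
```

View pics/z3.png

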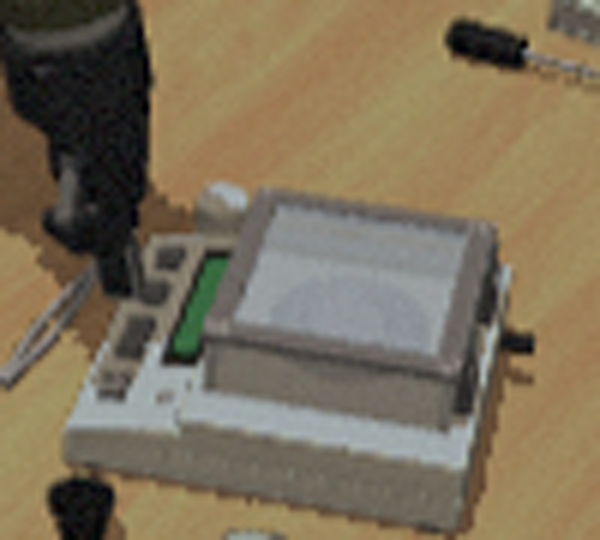

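Cover is shut flat; fingertip (120,290) stands above the tare key (136,337), clear of the small keys.

Request:
{"name": "drive_tool", "arguments": {"series": [[[0.0105,0.014,0.05,0,0,0],[0,0,0.06,0,0,0],[0,0,0.06,0,0,0],[0,0,0.03,0,0,0],[0,0,0.02,0,0,0],[0,0,0,0,0,0]]]}}

```text
clock: 9.5
tcp_pos: [0.5052, 0.0266, 0.0553]
orientation: [-0.016, 0.98, 0.178, 0.085]
wrist_force: [-0.4, 0.4, -0.6]
finger_gap: 0.0001
grip_force: 0.0
```

Request:
{"name": "drive_tool", "arguments": {"series": [[[0,0,0.01,0,0,0],[0,0,0.01,0,0,0],[0,0,0,0,0,0]]]}}

```text
clock: 9.88
tcp_pos: [0.506, 0.0267, 0.0534]
orientation: [-0.015, 0.98, 0.178, 0.086]
wrist_force: [0.1, -0.5, 1.8]
finger_gap: -0.0002
grip_force: 1.0
```

Request:
{"name": "drive_tool", "arguments": {"series": [[[0,0,0.008,0,0,0],[0,0,0,0,0,0]]]}}

```text
clock: 10.12
tcp_pos: [0.5062, 0.0268, 0.0524]
orientation: [-0.015, 0.98, 0.178, 0.086]
wrist_force: [-0.6, 0.2, 3.4]
finger_gap: -0.0
grip_force: 1.5
```

Request:
{"name": "drive_tool", "arguments": {"series": [[[0,0,0.008,0,0,0],[0,0,0,0,0,0]]]}}

```text
clock: 10.38
tcp_pos: [0.5063, 0.0268, 0.0515]
orientation: [-0.015, 0.98, 0.178, 0.086]
wrist_force: [-2.5, -0.5, 4.8]
finger_gap: 0.0001
grip_force: 2.5
```

Request:
{"name": "drive_tool", "arguments": {"series": [[[0,0,0.008,0,0,0],[0,0,0,0,0,0]]]}}

```text
clock: 10.62
tcp_pos: [0.5064, 0.0268, 0.0513]
orientation: [-0.015, 0.98, 0.178, 0.086]
wrist_force: [-5.8, -0.4, 12.5]
finger_gap: 0.0003
grip_force: 7.0
```

Request:
{"name": "drive_tool", "arguments": {"series": [[[0,0,-0.03,0,0,0],[0,0,-0.1,0,0,0],[0,0,-0.3,0,0,0],[0,0,-0.4,0,0,0],[0,0,-0.4,0,0,0],[-0.3,0,0,0,0,0],[-0.3,0.2,0,0,0,0],[0,0.4,0,0,0,0],[0,0.4,0,0,0,0],[0,0.4,0,0,0,0],[0,0.4,0,0,0,0],[0,0,0,0,0,0],[0,0,0,0,0,0]]]}}

```text
clock: 12.25
tcp_pos: [0.4909, -0.2087, 0.1829]
orientation: [-0.016, 0.98, 0.177, 0.085]
wrist_force: [-0.1, 0.9, -1.0]
finger_gap: -0.0001
grip_force: 0.0
```

```bash
python3 - <<'E'
from h import *
a=shot('top','t4.png')[140:232,184:268];b=shot('scene','s4.png')[138:220,232:316]
A,B=[cv2.resize(x,None,fx=4.76,fy=4.76,interpolation=cv2.INTER_CUBIC) for x in(a,b)]
B=cv2.copyMakeBorder(B,0,len(A)-len(B),0,0,0)
cv2.imwrite('pics/z4.png',np.hstack([A,B])[:,:,::-1])
E
```

```text
(no output)
```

View pics/z4.png

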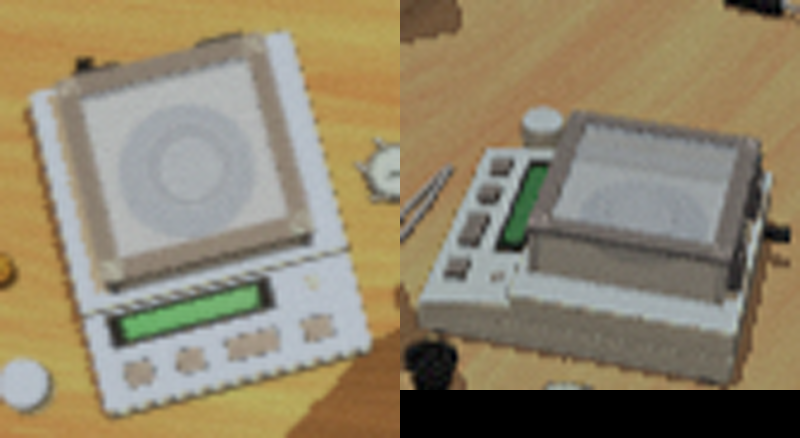

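The cover lies flat on the shield, the dish is centred on the pan (190,170), the keys are up (tare at 252,345), and the neighbouring objects have not moved.

```bash
python3 -c "
from h import *
print(order.hand_in())"
```

```text
the job is handed in; nothing more can be done
None
```

I pushed the draught cover fully shut, then pressed the tare key right down and released it. Pressing the key peaked at about 14 N against its stop, well above the 4 N needed. The other keys, pan, dish and bench items look undisturbed in the final pictures, and the job is handed in.

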